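# Slide the specimen plate home on the inspection stage

### The job

Pick up the round steel specimen plate by its bar grip and lay it flat on the empty loading end of the inspection stage's deck, well clear of the round pocket. Then slide it gently along the deck, without lifting it or carrying it over the pocket, until it drops fully home in the pocket, and let go of it there. Do not press or ram it hard against the stage, and leave the bottle, dish and tweezers where they are.

Things in the scene. Friction and masses are not known exactly. Their poses are not given: they have to be found in the camera images.
- plate: Loose round steel plate, 80 mm diameter, 9 mm thick, lower rim bevelled 3 mm, 0.22 to 0.41 kg, with a black upright bar grip across its centre: 12 mm along the plate's x, 36 mm along its y, from 9 to 36 mm above the underside. Origin: centre of the underside; z up. Starts flat on the bench at any yaw; its yaw in the pocket does not matter. Held lightly, it swings in the pads.
- stage: Fixed inspection stage: white pedestal 300 x 130 mm, 24 mm high, under a bare aluminium deck 230 mm long (stage x), 110 mm wide (y), flat top 46 mm above the bench. Origin: on the bench, on the centre line, z up. A round pocket, 84 mm wide, 5 mm deep, is near the deck's +x end; the plain -x half is the loading end. Slide towards stage +x.
- load (a point): Point on the deck's top at the loading end, 105 mm from the stage's origin on the -x side, on the centre line: lay the plate's centre here, give or take 20 mm. Axes as the stage.
- seat (a point): Point at deck-top height above the stage's origin: the pocket's MEAN place. The deck is clamped where the last user left it (it does not give), so the pocket's true centre lies on the centre line anywhere from 15 mm before to 15 mm beyond this point (not measured). At the pocket the plate tips in, drops 5 mm (underside 41 mm above the bench), and the far wall stops it dead.
- bottle: Bystander: clear lab bottle with red cap, 56 mm diameter, 120 mm tall, standing on the bench. Origin: centre of its underside.
- dish: Bystander: clear closed petri dish, 64 mm diameter, 14 mm high, on the bench. Origin: centre of its underside.
- tweezers: Bystander: steel tweezers lying on the bench, 115 mm long along its x, 6 mm high. Origin: middle, on the bench.
Things that resemble listed ones, but are neither listed nor needed, are in the scene too. Of the things shaped like the plate, the steel one is meant.

How it is judged:
On the way:
1. the plate lies flat on the loading end of the deck, clear of the pocket (x of plate in the frame of stage between -0.135 and -0.08 m and y of plate in the frame of stage between -0.025 and 0.025 m and z of plate in the frame of stage between 0.044 and 0.0475 m and angle between plate's own z axis and vertical below 0.04 rad and contact force between plate and stage above 0.5 N), for 0.2 s.
At the end, for the whole second after the job is handed in: The plate lies released and still in the pocket, flat (within 0.03 rad) and fully down: its underside 39 to 42.5 mm above the bench in the stage's frame, its centre within 20 mm of the stage origin along x and 6 mm across (z of plate in the frame of stage between 0.039 and 0.0425 m and x of plate in the frame of stage between -0.02 and 0.02 m and y of plate in the frame of stage between -0.006 and 0.006 m and angle between plate's own z axis and vertical below 0.03 rad and linear speed of plate below 0.01 m/s); the robot touches nothing.
It fails at once if the plate is pressed or rammed against the stage with more than 21 N (impacts of a moving plate, over 5 mm/s, not counted) (contact force between plate and stage above 21 N and linear speed of plate below 0.005 m/s).
It fails at once if the plate is lifted or carried more than 8 mm above the deck over the pocket's part of the stage (z of plate in the frame of stage above 0.054 m and x of plate in the frame of stage between -0.07 and 0.09 m and y of plate in the frame of stage between -0.06 and 0.06 m).
It fails at once if the bottle is disturbed (distance of bottle from where it was at the start of the episode above 0.03 m).
It fails at once if the dish is disturbed (distance of dish from where it was at the start of the episode above 0.03 m).
It fails at once if the tweezers are disturbed (distance of tweezers from where it was at the start of the episode above 0.03 m).
It also fails if it takes over 64 s, if anything falls off the work surface, if the arm or the gripper's body presses on something with over 40 N, if the wrist force passes 120 N, or if a joint passes its speed limit or range.

### The arm

A 6-joint arm with a two-finger parallel gripper is mounted at the origin on the work surface. World frame = base frame: x ahead of the robot, y to its left, z up, the work surface at z = 0. Lengths are in m, angles in rad, forces in N, time in s.
With the tool pointing down it reaches from about 0.35 to 0.975 m from the base axis. Payload 4.9 kg.
Tool frame: the origin (TCP) lies on the centre line of the jaws, within the pads' length; the fingertips stand manip.tip_reach ahead of it and the grasp point (between the pads) is the TCP (manip.tip_reach is the distance from the TCP to the fingertips, in m); z points along the fingers, y is the line along which they close (so a half turn about z gives the same grasp; the last joint's range is limited). The gripper opens to 85 mm and grips with 20 to 120 N. Pads are 22 mm wide; open, the fingers measure 114 mm over their backs; the gripper's body (76 mm by 85 mm) begins 54 mm behind the grasp point. The pads swing forward as they close: fully open they stand 13 mm farther back than shut.
Start: joints at [1.165, 0.053, 1.613, -0, 1.476, -0.119], TCP at [0.177, 0.599, 0.25] pointing down, gripper open.
Joint ranges: [-3.01, 3.01], [-1.01, 2.22], [0.06, 2.58], [-1.02, 4.17], [0.09, 2.62], [-3.14, 3.14]. Speed limits (rad/s): [2.57, 2.57, 3.14, 3.14, 3.14, 3.14].

### API

Orientations are given as a unit quaternion [w, x, y, z].
In Python, from plant import manip gives the robot as it stands. The module is installed in compiled form; this text tells all that it offers.
- The arm moves only by the tool move_arm, never from a script. Its argument "rows" is a list of rows, each a list of 7 numbers: the shift along the tool's x, y, z in cm, then the turn, a rotation vector about the tool's x, y, z in degrees, then the opening, from -1 (shut) to 1 (fully open). In form: [[tx, ty, tz, ax, ay, az, jaw], ...]. A call has 1 to 20 rows; each row shifts and turns the commanded pose from where the row before left it, along the tool's axes as they then stand; what a row does not reach is not made up. A row lasts 1/12 s, in which the tool goes at most 41.7 mm and 7.16 degrees, less where a joint would pass 70% of its speed; a pose out of reach is approached as far as the arm can. A call is refused whole if a number of a shift passes 4.17 or a number of a turn 7.16, either way. A call with a gripper value outside its range is refused whole. The fingers move at their own pace and stop on an object; the grip force is fixed at half the most. Time passes only in rows, so rows that do not move let the fingers close. It gives the time, the measured TCP pose, the force, the opening and the grip force at its end, in the units of the state.
- manip.state(): the state, without advancing time (a new reading comes with each control period).
- manip.grab_frame(name): name is "scene" or "top" or "wrist"; returns a dict with "img" (400x640x3 uint8, blue, green, red), "mtx" (3x3 intrinsics, pixels), "k1" (the pictures are not rectified: a ray, as slopes to the right and down, at radius r is drawn at 1 + k1 r^2 times it, then the intrinsics apply), "R" (3x3) and "t" (3): a world point X has camera coordinates R X + t. Camera axes: x right, y down, z forward; pixel columns grow to the right and rows downward; lengths in m; the calibration is good to about 2 mm. A picture is of the moment at which its call begins. There is no depth.
- manip.job_done(): hands the job in; it is judged then, once.
The state is a dict: "time": time; "joint_pos": joint angles; "joint_vel": joint speeds; "joint_efforts": joint torques, N m; "tool_pos": TCP position; "tool_rot": TCP orientation; "contact_force": force on the tool from outside, world axes, zero at the start; "ft_torque": the same for the moment, N m; "gripper_width": opening from 0.0 (shut) to 1.0 (fully open); "grasp_force": force on a finger pad.
Only numpy, scipy, OpenCV 4.12 (cv2) and the standard library are available. Lean on these libraries where they do the work, as an engineer would, in place of code of your own. Each camera call takes 0.05 s, during which the arm holds its last target. There are 200 camera calls.

## Working session

There is one attempt and no reset: what is moved stays moved. The work goes in short steps, Python scripts to look and compute and a tool call to move; the robot and the scene stay as the last step left them, time stands still between calls to the robot, and variables do not carry over. Pictures are saved under pics/ and viewed, at most 12 in all, crops included, and the job is handed in when it is done.

Besides the shell and the picture viewer there is one more tool, called after ">>>" as a command line: name --pt "numbers of a row" for each row, then --argument value for the rest. move_arm: Moves the arm, as the interface text tells. Its arguments: {"type":"object","properties":{"rows":{"type":"array","items":{"type":"array","items":{"type":"number"}}}},"required":["rows"]}

```bash
mkdir -p pics; cat > h.py <<'E'
import numpy as np, cv2, pickle, sys
from plant import manip
def grab(n,f):
    g=manip.grab_frame(n); cv2.imwrite(f'pics/{f}.png',g['img']); pickle.dump(g,open(f'pics/{f}.pkl','wb')); return g
def load(f): return pickle.load(open(f'pics/{f}.pkl','rb'))
def ray(g,u,v):
    d=np.array([g['k1'],0,0,0,0]) 
    K=np.array(g['mtx'],float); p=np.linalg.inv(K)@[u,v,1]; q=p[:2].copy()
    for _ in range(30): q=p[:2]/(1+g['k1']*(q@q))
    R=np.array(g['R']); t=np.array(g['t']); return -R.T@t, R.T@np.r_[q,1]
def onz(g,u,v,z):
    o,d=ray(g,u,v); return o+d*(z-o[2])/d[2]
def proj(g,X):
    c=np.array(g['R'])@X+g['t']; q=c[:2]/c[2]; q=q*(1+g['k1']*(q@q)); return (np.array(g['mtx'])@np.r_[q,1])[:2]
E
python3 - <<'E'
from h import *
for n in('top','scene'):
    g=grab(n,n+'0'); print(n,g['mtx'],g['k1'],-np.array(g['R']).T@g['t'])
s=manip.state();print(s, manip.tip_reach)
E
```

```text
top [[383.45016248   0.         318.73555796]
 [  0.         383.45016248 203.39193554]
 [  0.           0.           1.        ]] -0.02944113530306175 [0.47047165 0.16391736 0.86385366]
scene [[403.38709269   0.         321.95911826]
 [  0.         403.38709269 198.43378858]
 [  0.           0.           1.        ]] 0.014320942436036358 [1.24472916 0.19538797 0.54240377]
{'time': 0.1, 'joint_pos': array([ 1.16499886e+00,  5.32988046e-02,  1.61418244e+00, -2.89791665e-06,
        1.47599715e+00, -1.18996993e-01]), 'joint_vel': array([ 1.98734400e-04, -7.63562003e-04, -3.83879006e-03,  1.77174392e-03,
       -2.71454786e-04, -5.73020923e-05]), 'joint_efforts': array([ 4.97876263e-04, -3.94901848e+01, -3.71363819e+01, -5.79383436e-05,
        3.87869120e-03,  2.36567161e-06]), 'tool_pos': array([0.17658755, 0.59897352, 0.2491656 ]), 'tool_rot': array([-2.43184620e-04,  1.42909070e-01,  9.89735373e-01, -9.10972137e-04]), 'contact_force': array([ 0.02354001, -0.11789168, -0.12108638]), 'ft_torque': array([-0.0380921 , -0.0339991 ,  0.04962419]), 'grasp_force': 0.0, 'gripper_width': 0.9990582007383528} 0.019
```

View pics/top0.png

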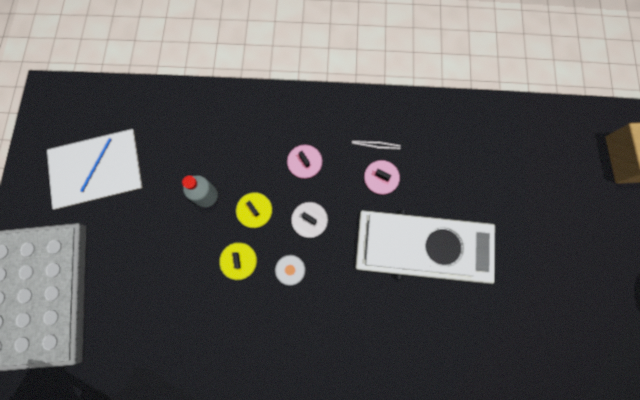

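View pics/scene0.png

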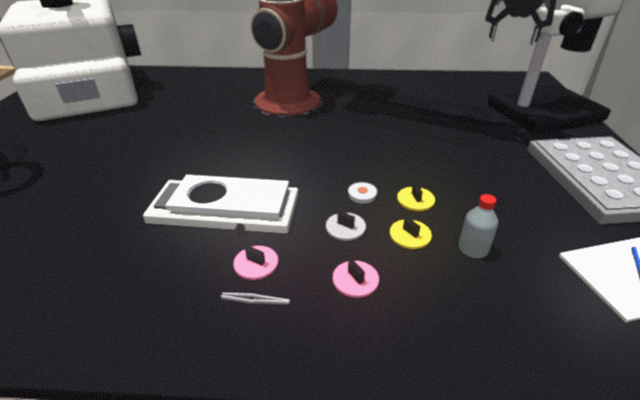

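The top view shows the steel plate at about (309,220) with its grip running slightly down to the right. The stage is at (357..495, 211..282) with the pocket at (444,247), so the loading end is on the left. The dish is at (290,270), the bottle at (200,190) and the tweezers at (376,145).

```bash
cat > m.py <<'E'
from h import *
def mask(g,z,im=None):pass
g=load('top0'); im=g['img']; hsv=cv2.cvtColor(im,cv2.COLOR_BGR2HSV)
# rectify a top-down map at height z, 0.5mm/px
def ortho(g,z,x0,x1,y0,y1,s=0.0005):
    xs=np.arange(x0,x1,s); ys=np.arange(y0,y1,s); X,Y=np.meshgrid(xs,ys)
    P=np.stack([X,Y,0*X+z],-1)@np.array(g['R']).T+g['t']; q=P[...,:2]/P[...,2:]; q=q*(1+g['k1']*(q**2).sum(-1,keepdims=True))
    K=np.array(g['mtx']); return cv2.remap(g['img'],(q[...,0]*K[0,0]+K[0,2]).astype('f4'),(q[...,1]*K[1,1]+K[1,2]).astype('f4'),cv2.INTER_LINEAR)
def blob(m,px,py):
    n,l=cv2.connectedComponents(m.astype('u1')); return l==l[py,px]
if __name__=='__main__':
    p=onz(g,309,220,0.009); print('plate~',p)
    x0,y0=p[0]-.07,p[1]-.07; o=ortho(g,.009,x0,x0+.14,y0,y0+.14); gr=o.min(2)
    c=np.array([140,140]); m=(gr>100).astype('u1'); n,l,st,ce=cv2.connectedComponentsWithStats(m)
    k=1+np.argmax(st[1:,4]); cs,_=cv2.findContours((l==k).astype('u1'),cv2.RETR_EXTERNAL,cv2.CHAIN_APPROX_NONE)
    e=cv2.fitEllipse(max(cs,key=len)); print('plate',x0+e[0][0]*.0005,y0+e[0][1]*.0005,np.array(e[1])*.5)
    o=ortho(g,.036,x0,x0+.14,y0,y0+.14); gr=o.min(2); m=(gr<70).astype('u1'); 
    n,l,st,ce=cv2.connectedComponentsWithStats(m)
    for k in range(1,n):
        if 300<st[k,4]<6000:
            ys,xs=np.where(l==k); r=cv2.minAreaRect(np.c_[xs,ys].astype('f4')); b=cv2.boxPoints(r)*.0005+[x0,y0]
            print('grip',r[0][0]*.0005+x0,r[0][1]*.0005+y0,np.array(r[1])*.5,r[2]); print(b)
    for nm,uv,z in(('dish',(290,270),.014),('bottle cap',(190,182),.12),('pocket',(444,247),.046),('tw',(352,142),.003),('tw',(400,147),.003)): print(nm,onz(g,*uv,z))
    P=[onz(g,*uv,.024) for uv in((361,211),(495,223),(494,282),(357,270))]; print(np.array(P))
    a=.66; st0=np.mean(P,0); print('stage',st0)
    x0,y0=st0[0]-.2,st0[1]-.2
    o=ortho(g,.046,x0,x0+.4,y0,y0+.4); cv2.imwrite('pics/o46.png',o); print(x0,y0)
    g2=load('scene0'); o=ortho(g2,.046,x0,x0+.4,y0,y0+.4); cv2.imwrite('pics/s46.png',o)
    cv2.imwrite('pics/both.png',np.hstack([cv2.resize(cv2.imread('pics/'+f),(400,400)) for f in('o46.png','s46.png')]))
E
python3 m.py
```

```text
plate~ [0.62116535 0.19791285 0.009     ]
plate 0.6229092283720066 0.19774892081127926 [82.92442322 83.22182465]
grip 0.6196961546415378 0.19780726279125974 [32.48448563 10.08334255] 61.26020431518555
[[0.60746576 0.18599007]
 [0.61630696 0.18114166]
 [0.63192656 0.20962447]
 [0.62308535 0.21447287]]
dish [0.5071384  0.23260591 0.014     ]
bottle cap [0.66641684 0.43863283 0.12      ]
pocket [ 0.57158752 -0.09493657  0.046     ]
tw [0.81630231 0.10700073 0.003     ]
tw [ 0.80984258 -0.00760088  0.003     ]
[[ 0.64511608  0.0825313   0.024     ]
 [ 0.6337664  -0.21690314  0.024     ]
 [ 0.50419049 -0.2092532   0.024     ]
 [ 0.51455155  0.08711933  0.024     ]]
stage [ 0.57440613 -0.06412643  0.024     ]
0.3744061289933404 -0.26412642886298954
```

View pics/both.png

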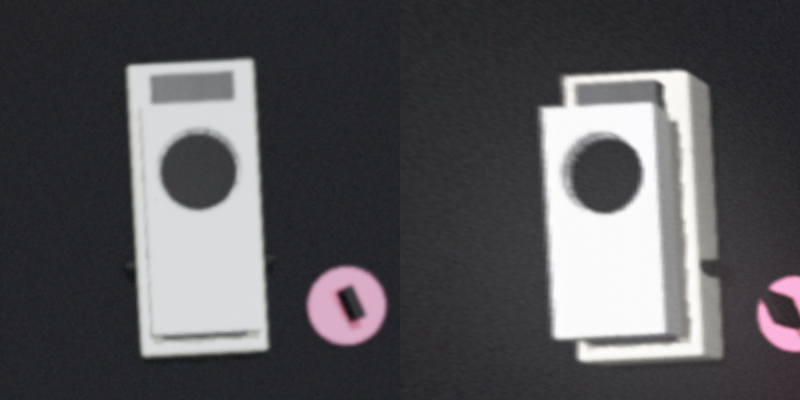

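The left panel (top camera, 1 mm/px) puts the pocket at about (199,171) and the right panel (scene camera) at about (202,172). That gives a pocket centre near (0.574,-0.093) in the world. The deck's -x end is at row ~337, and stage +x points mostly along world -y, tilted about 3.1°. Next I move above the plate.

>>> move_arm --pt "-3 -1.43 0 0 0 0 0.5" --pt "-3 -1.43 0 0 0 0 0.5" --pt "-3 -1.43 0 0 0 0 0.5" --pt "-3 -1.43 0 0 0 0 0.5" --pt "-3 -1.43 0 0 0 0 0.5" --pt "-3 -1.43 0 0 0 0 0.5" --pt "-3 -1.43 0 0 0 0 0.5" --pt "-3 -1.43 0 0 0 0 0.5" --pt "-3 -1.43 0 0 0 0 0.5" --pt "-3 -1.43 0 0 0 0 0.5" --pt "-3 -1.43 0 0 0 0 0.5" --pt "-3 -1.43 0 0 0 0 0.5" --pt "-3 -1.43 0 0 0 0 0.5" --pt "-3 -1.43 0 0 0 0 0.5" --pt "-3 -1.43 0 0 0 0 0.5" --pt "-3 -1.43 0 0 0 0 0.5" --pt "-3 -1.43 0 0 0 0 0.5" --pt "-3 -1.43 0 0 0 0 0.5"

```text
time: 1.6
tool_pos: [0.6227, 0.1984, 0.2496]
tool_rot: [-0.001, 0.143, 0.99, -0.0]
contact_force: [-0.1, 0.7, -0.7]
gripper_width: 0.749
grasp_force: 0.0
```

>>> move_arm --pt "0 0 0 0 0 -6.5 0.5" --pt "0 0 0 0 0 -6.5 0.5" --pt "0 0 0 0 0 -6.5 0.5" --pt "0 0 0 0 0 -6.5 0.5" --pt "0 0 0 0 0 -6.5 0.5" --pt "0 0 0 0 0 -6.5 0.5" --pt "0 0 0 0 0 -6.5 0.5" --pt "0 0 0 0 0 -6.5 0.5" --pt "0 0 0 0 0 -6.5 0.5" --pt "0 0 0 0 0 -6.5 0.5" --pt "0 0 0 0 0 -6.5 0.5" --pt "0 0 0 0 0 -6.5 0.5" --pt "0 0 0 0 0 0 0.5" --pt "0 0 0 0 0 0 0.5" --pt "0 0 0 0 0 0 0.5"

```text
time: 2.85
tool_pos: [0.6218, 0.1998, 0.25]
tool_rot: [-0.0, -0.511, 0.86, 0.0]
contact_force: [0.7, 1.4, -0.7]
gripper_width: 0.751
grasp_force: 0.0
```

```bash
python3 - <<'E'
from h import *
g=grab('wrist','w1'); s=manip.state(); print(s['tool_pos'],s['tool_rot'],s['joint_pos'],s['gripper_width']); print(-np.array(g['R']).T@g['t'], proj(g,np.array([.623,.198,.009])))
E
```

```text
[0.62181988 0.19977677 0.25002047] [-2.22079049e-04 -5.10992955e-01  8.59584868e-01  6.59604930e-05] [ 1.97017128e-01  1.18424450e-01  1.54364699e+00 -2.35353160e-05
  1.47998396e+00 -2.44645619e+00] 0.7505345521883896
[0.58837158 0.13909462 0.37224772] [321.47123433 168.19000125]
```

View pics/w1.png

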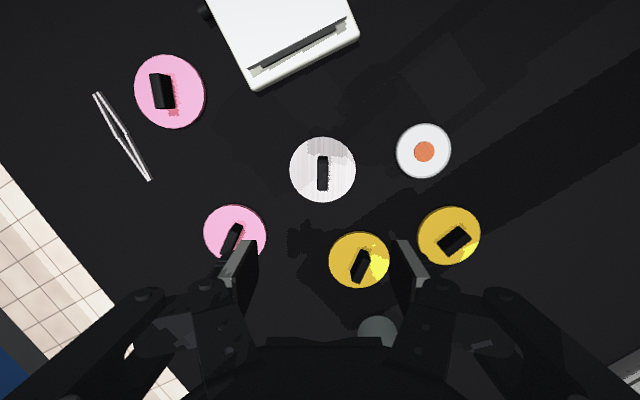

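The wrist view shows the steel plate centred at about (322,169), close to the prediction of (321,168). The grip at (322,173) is nearly aligned with the jaws.

```bash
python3 - <<'E'
from m import *
g=load('w1'); x0,y0=.553,.128
o=ortho(g,.009,x0,x0+.14,y0,y0+.14); m=(o.min(2)>100).astype('u1'); n,l,st,ce=cv2.connectedComponentsWithStats(m)
k=l[70*2,100*2] or 1+np.argmax(st[1:,4]); k=1+np.argmax(st[1:,4]); cs,_=cv2.findContours((l==k).astype('u1'),cv2.RETR_EXTERNAL,cv2.CHAIN_APPROX_NONE)
e=cv2.fitEllipse(max(cs,key=len)); print('plate',x0+e[0][0]*.0005,y0+e[0][1]*.0005,np.array(e[1])*.5)
for z in(.036,.009):
  o=ortho(g,z,x0,x0+.14,y0,y0+.14); m=(o.min(2)<60).astype('u1'); n,l,st,ce=cv2.connectedComponentsWithStats(m)
  for k in range(1,n):
    if 300<st[k,4]<6000:
        ys,xs=np.where(l==k); r=cv2.minAreaRect(np.c_[xs,ys].astype('f4')); print(z,r[0][0]*.0005+x0,r[0][1]*.0005+y0,np.array(r[1])*.5,r[2])
R=np.array([2*.511**2-1,2*-.511*.86596])
print('tool x ang',np.degrees(np.arctan2(2*-.511*.8596,2*.511**2-1)))
E
```

```text
plate 0.6235250549316407 0.2004971389770508 [79.34583282 79.47520447]
0.036 0.6224055252075196 0.1986549758911133 [37.90184784 11.52921486] 60.42216110229492
0.009 0.6251189117431641 0.20342192077636717 [41.04893494 12.47175884] 60.524105072021484
tool x ang -118.53853596377826
```

>>> move_arm --pt "-0.14 -0.12 2.5 0 0 0 0.5" --pt "0 0 2.5 0 0 0 0.5" --pt "0 0 2.5 0 0 0 0.5" --pt "0 0 2.5 0 0 0 0.5" --pt "0 0 2.5 0 0 0 0.5" --pt "0 0 2.5 0 0 0 0.5" --pt "0 0 2.5 0 0 0 0.5" --pt "0 0 2 0 0 0 0.5" --pt "0 0 1 0 0 0 0.5" --pt "0 0 0.9 0 0 0 0.5" --pt "0 0 0.5 0 0 0 0.5" --pt "0 0 0 0 0 0 0.5" --pt "0 0 0 0 0 0 0.5"

```text
time: 3.98
tool_pos: [0.6244, 0.2006, 0.0324]
tool_rot: [0.001, -0.512, 0.859, -0.0]
contact_force: [0.3, -0.1, 0.7]
gripper_width: 0.753
grasp_force: 0.0
```

>>> move_arm --pt "0 0 0 0 0 0 -1" --pt "0 0 0 0 0 0 -1" --pt "0 0 0 0 0 0 -1" --pt "0 0 0 0 0 0 -1" --pt "0 0 0 0 0 0 -1" --pt "0 0 0 0 0 0 -1" --pt "0 0 0 0 0 0 -1" --pt "0 0 0 0 0 0 -1" --pt "0 0 0 0 0 0 -1" --pt "0 0 0 0 0 0 -1"

```text
time: 4.82
tool_pos: [0.6242, 0.2006, 0.0321]
tool_rot: [0.001, -0.512, 0.859, -0.0]
contact_force: [0.0, -0.1, 5.4]
gripper_width: 0.127
grasp_force: 62.5
```

>>> move_arm --pt "0 0 -0.3 0 0 0 -1" --pt "0 0 -1 0 0 0 -1" --pt "0 0 -1.5 0 0 0 -1" --pt "0 0 -2 0 0 0 -1" --pt "0 0 -2 0 0 0 -1" --pt "0 0 -2 0 0 0 -1" --pt "0 0 -1.2 0 0 0 -1" --pt "0 0 0 0 0 6.5 -1" --pt "0 0 0 0 0 6.5 -1" --pt "0 0 0 0 0 6.5 -1" --pt "0 0 0 0 0 6.5 -1" --pt "0 0 0 0 0 6.5 -1" --pt "0 0 0 0 0 6.5 -1" --pt "0 0 0 0 0 6.5 -1" --pt "0 0 0 0 0 6.5 -1" --pt "0 0 0 0 0 6.5 -1" --pt "0 0 0 0 0 6.5 -1" --pt "0 0 0 0 0 0 -1" --pt "0 0 0 0 0 0 -1"

```text
time: 6.4
tool_pos: [0.6234, 0.2004, 0.1314]
tool_rot: [-0.0, 0.029, 1.0, -0.0]
contact_force: [0.2, 0.2, -2.6]
gripper_width: 0.124
grasp_force: 61.4
```

```bash
python3 - <<'E'
from m import *
from scipy.spatial.transform import Rotation as Ro
s=manip.state(); q=s['tool_rot']; R=Ro.from_quat(np.r_[q[1:],q[0]]).as_matrix(); print(s['tool_pos']);print(R.round(4))
g=grab('wrist','w2'); 
for f,T in(('top0',130),('scene0',130),('w2',130)):
    gg=load(f); x0,y0=.51,-.16
    o=ortho(gg,.046,x0,x0+.13,y0,y0+.13); m=(o.max(2)<T).astype('u1'); n,l,st,ce=cv2.connectedComponentsWithStats(m)
    k=[k for k in range(1,n) if 5000<st[k,4]<45000]
    for j in k:
        cs,_=cv2.findContours((l==j).astype('u1'),cv2.RETR_EXTERNAL,cv2.CHAIN_APPROX_NONE); e=cv2.fitEllipse(max(cs,key=len)); print(f,x0+e[0][0]*.0005,y0+e[0][1]*.0005,np.array(e[1])*.5)
E
```

```text
[0.62342351 0.20043791 0.13141119]
[[-9.984e-01  5.700e-02 -3.000e-04]
 [ 5.700e-02  9.984e-01 -1.000e-04]
 [ 3.000e-04 -1.000e-04 -1.000e+00]]
top0 0.5729031829833985 -0.09318443298339844 [74.99619293 76.00902557]
scene0 0.5795303497314453 -0.08958399963378906 [71.31978607 74.83679199]
```

View pics/w2.png

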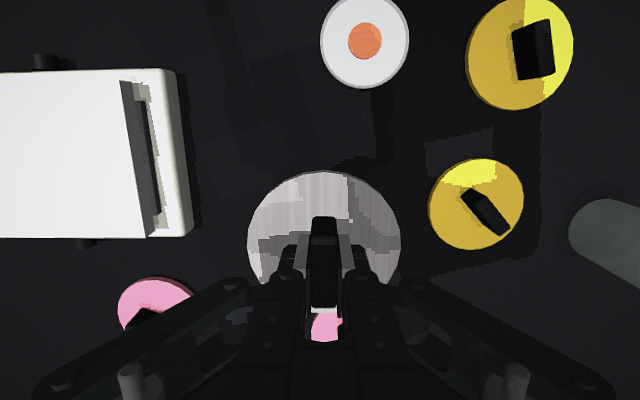

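The plate is held level at about (323,240), and the stage is to the left in the image. Moving over the loading end.

>>> move_arm --pt "0.46 -2.68 0 0 0 0 -1" --pt "0.46 -2.68 0 0 0 0 -1" --pt "0.46 -2.68 0 0 0 0 -1" --pt "0.46 -2.68 0 0 0 0 -1" --pt "0.46 -2.68 0 0 0 0 -1" --pt "0.46 -2.68 0 0 0 0 -1" --pt "0.46 -2.68 0 0 0 0 -1" --pt "0 0 0 0 0 0 -1" --pt "0 0 0 0 0 0 -1" --pt "0 0 0 0 0 0 -1"

```text
time: 7.28
tool_pos: [0.5804, 0.0153, 0.1315]
tool_rot: [0.0, 0.03, 1.0, 0.0]
contact_force: [0.4, -0.8, -2.8]
gripper_width: 0.126
grasp_force: 61.4
```

```bash
python3 - <<'E'
from m import *
g=grab('wrist','w3'); s=manip.state(); print(s['tool_pos'],s['tool_rot'])
o=ortho(g,.046,.47,.67,-.26,.14,.0005)
w=g['img']; cv2.imwrite('pics/w3b.png',np.hstack([cv2.resize(w,(600,375)),cv2.resize(o,(188,375))]))
E
```

```text
[0.58045181 0.01576457 0.13148317] [1.55929779e-04 2.92743350e-02 9.99571385e-01 1.89169135e-04]
```

View pics/w3b.png

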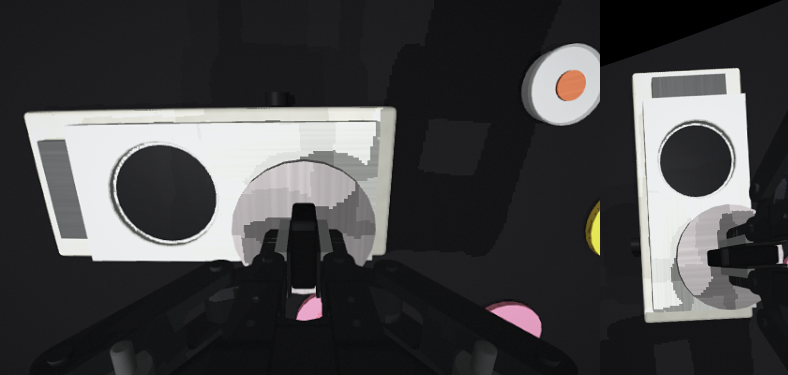

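The wrist view shows the plate over the loading end, with the pocket clearly visible in the raw image at about (165,193) and in the rectified strip at about (696,160). I'll fit the pocket rim.

```bash
python3 - <<'E'
from m import *
g=load('w3'); x0,y0=.51,-.16
for z in (.041,.046):
  o=ortho(g,z,x0,x0+.13,y0,y0+.13,.00025); 
  for T in (90,140):
    m=(o.max(2)<T).astype('u1'); n,l=cv2.connectedComponents(m); k=l[272,256]
    cs,_=cv2.findContours((l==k).astype('u1'),cv2.RETR_EXTERNAL,cv2.CHAIN_APPROX_NONE); e=cv2.fitEllipse(max(cs,key=len)); print(z,T,x0+e[0][0]*.00025,y0+e[0][1]*.00025,np.array(e[1])*.25)
# deck long edges at z .046
o=ortho(g,.046,.50,.65,-.20,.10,.00025); gr=o.min(2).astype(int)
print('row profiles')
for y in(-.15,-.12,-.06,-.03):
    r=gr[int((y+.2)/.00025)-8:int((y+.2)/.00025)+8].mean(0); d=np.abs(np.convolve(r,[1]*4+[-1]*4,'same')/4); 
    pk=[i for i in range(8,592) if d[i]>12 and d[i]==d[i-8:i+9].max()]; print(y,[(round(.5+i*.00025,4),int(d[i])) for i in pk])
E
```

```text
0.041 90 0.5734466133117676 -0.09091749572753906 [77.1162262  77.42279053]
0.041 140 0.5734679222106933 -0.09092673492431641 [77.7721405  77.98218536]
0.046 90 0.5719682197570801 -0.08832135772705078 [75.30626678 75.57951355]
0.046 140 0.5719876136779786 -0.08832486724853515 [75.94063568 76.14434814]
row profiles
-0.15 [(0.5055, 107), (0.5162, 24), (0.6252, 110)]
-0.12 [(0.5072, 98), (0.5115, 13), (0.5172, 100), (0.5435, 27), (0.548, 24), (0.552, 38), (0.5922, 33), (0.5965, 28), (0.6022, 44), (0.6265, 144)]
-0.06 [(0.5102, 97), (0.5152, 17), (0.5205, 61), (0.5455, 44), (0.597, 48), (0.6295, 134), (0.636, 13), (0.6395, 12)]
-0.03 [(0.5118, 91), (0.522, 95), (0.5747, 21), (0.6, 67), (0.611, 24), (0.635, 36)]
```

>>> move_arm --pt "0.12 0 1 0 0 -0.5 -1" --pt "0 0 1 0 0 0 -1" --pt "0 0 1 0 0 0 -1" --pt "0 0 1 0 0 0 -1" --pt "0 0 0.6 0 0 0 -1" --pt "0 0 0.4 0 0 0 -1" --pt "0 0 0 0 0 0 -1" --pt "0 0 0 0 0 0 -1"

```text
time: 8.0
tool_pos: [0.5791, 0.0152, 0.0811]
tool_rot: [-0.0, 0.026, 1.0, 0.0]
contact_force: [0.2, -0.5, -1.7]
gripper_width: 0.124
grasp_force: 61.4
```

>>> move_arm --pt "0 0 0.1 0 0 0 -1" --pt "0 0 0 0 0 0 -1" --pt "0 0 0 0 0 0 -1"

```text
time: 8.25
tool_pos: [0.5795, 0.0151, 0.0809]
tool_rot: [0.001, 0.026, 1.0, -0.0]
contact_force: [-0.1, -0.6, -3.8]
gripper_width: 0.125
grasp_force: 61.4
```

>>> move_arm --pt "0 0 0.1 0 0 0 -1" --pt "0 0 0 0 0 0 -1" --pt "0 0 0 0 0 0 -1"

```text
time: 8.5
tool_pos: [0.5791, 0.0152, 0.0794]
tool_rot: [0.0, 0.026, 1.0, -0.0]
contact_force: [-0.5, 0.4, -2.5]
gripper_width: 0.127
grasp_force: 61.4
```

>>> move_arm --pt "0 0 0.06 0 0 0 -1" --pt "0 0 0 0 0 0 -1" --pt "0 0 0 0 0 0 -1"

```text
time: 8.75
tool_pos: [0.579, 0.0152, 0.0786]
tool_rot: [-0.0, 0.026, 1.0, 0.0]
contact_force: [0.4, 0.3, -3.1]
gripper_width: 0.128
grasp_force: 61.4
```

>>> move_arm --pt "0 0 0.05 0 0 0 -1" --pt "0 0 0 0 0 0 -1" --pt "0 0 0 0 0 0 -1"

```text
time: 9.0
tool_pos: [0.579, 0.0152, 0.0782]
tool_rot: [-0.0, 0.026, 1.0, -0.0]
contact_force: [-0.4, -0.6, -2.4]
gripper_width: 0.125
grasp_force: 61.5
```

>>> move_arm --pt "0 0 0.05 0 0 0 -1" --pt "0 0 0 0 0 0 -1" --pt "0 0 0 0 0 0 -1"

```text
time: 9.25
tool_pos: [0.5792, 0.0152, 0.0781]
tool_rot: [0.0, 0.026, 1.0, -0.0]
contact_force: [-2.1, -0.2, 1.3]
gripper_width: 0.126
grasp_force: 61.8
```

>>> move_arm --pt "0 0 0 0 0 0 -0.5" --pt "0 0 0 0 0 0 -0.5" --pt "0 0 0 0 0 0 -0.5" --pt "0 0 0 0 0 0 -0.5" --pt "0 0 0 0 0 0 -0.5" --pt "0 0 0 0 0 0 -0.5"

```text
time: 9.75
tool_pos: [0.5792, 0.0152, 0.0778]
tool_rot: [0.0, 0.026, 1.0, -0.0]
contact_force: [0.0, 0.5, -0.2]
gripper_width: 0.251
grasp_force: 0.0
```

```bash
python3 - <<'E'
from m import *
g=grab('wrist','w4'); s=manip.state(); print(s['tool_pos'],s['gripper_width'],s['contact_force'])
o=ortho(g,.055,.47,.67,-.26,.14,.0005)
w=g['img']; cv2.imwrite('pics/w4b.png',np.hstack([cv2.resize(w,(600,375)),cv2.resize(o,(188,375))]))
E
```

```text
[0.57914397 0.01521272 0.07776736] 0.254828064291 [-0.73022736 -0.71668279  1.29781871]
```

View pics/w4b.png

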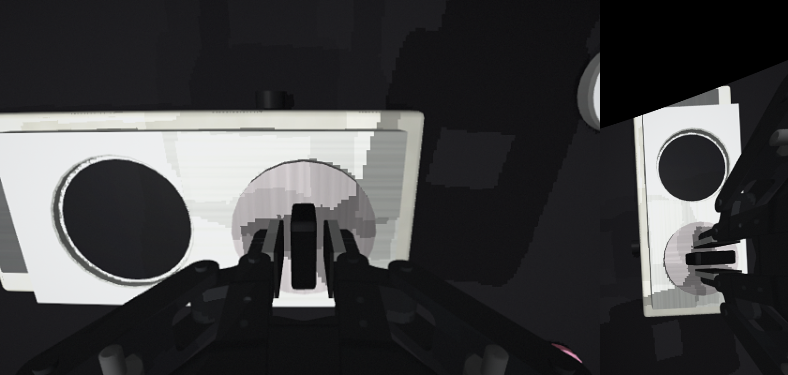

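The plate lies flat on the loading end, released, with the jaws loosely around the grip at about (304,250). The pocket is at (122,228). Now I push gently along tool -y with the loose jaws.

>>> move_arm --pt "0 -0.12 0 0 0 0 -0.5" --pt "0 -0.12 0 0 0 0 -0.5" --pt "0 -0.12 0 0 0 0 -0.5" --pt "0 -0.12 0 0 0 0 -0.5" --pt "0 -0.2 0 0 0 0 -0.5" --pt "0 -0.2 0 0 0 0 -0.5" --pt "0 -0.2 0 0 0 0 -0.5" --pt "0 -0.2 0 0 0 0 -0.5" --pt "0 -0.2 0 0 0 0 -0.5" --pt "0 -0.2 0 0 0 0 -0.5" --pt "0 -0.2 0 0 0 0 -0.5" --pt "0 -0.2 0 0 0 0 -0.5" --pt "0 -0.2 0 0 0 0 -0.5" --pt "0 -0.2 0 0 0 0 -0.5"

```text
time: 10.97
tool_pos: [0.5778, -0.0097, 0.0777]
tool_rot: [-0.0, 0.026, 1.0, -0.0]
contact_force: [0.1, 0.9, 0.2]
gripper_width: 0.254
grasp_force: 0.6
```

>>> move_arm --pt "0 -0.25 0 0 0 0 -0.5" --pt "0 -0.25 0 0 0 0 -0.5" --pt "0 -0.25 0 0 0 0 -0.5" --pt "0 -0.25 0 0 0 0 -0.5" --pt "0 -0.25 0 0 0 0 -0.5" --pt "0 -0.25 0 0 0 0 -0.5" --pt "0 -0.25 0 0 0 0 -0.5" --pt "0 -0.25 0 0 0 0 -0.5" --pt "0 -0.25 0 0 0 0 -0.5" --pt "0 -0.25 0 0 0 0 -0.5" --pt "0 -0.25 0 0 0 0 -0.5" --pt "0 -0.25 0 0 0 0 -0.5" --pt "0 -0.25 0 0 0 0 -0.5" --pt "0 -0.25 0 0 0 0 -0.5" --pt "0 -0.25 0 0 0 0 -0.5" --pt "0 -0.25 0 0 0 0 -0.5" --pt "0 -0.25 0 0 0 0 -0.5" --pt "0 -0.25 0 0 0 0 -0.5" --pt "0 -0.1 0 0 0 0 -0.5" --pt "0 0 0 0 0 0 -0.5"

```text
time: 12.63
tool_pos: [0.5755, -0.0559, 0.0777]
tool_rot: [0.0, 0.026, 1.0, -0.0]
contact_force: [-0.3, -0.6, 0.6]
gripper_width: 0.252
grasp_force: 0.0
```

```bash
python3 - <<'E'
from m import *
g=grab('wrist','w5'); s=manip.state(); print(s['tool_pos'],s['gripper_width'],s['contact_force'])
o=ortho(g,.055,.47,.67,-.26,.14,.0005)
w=g['img']; cv2.imwrite('pics/w5b.png',np.hstack([cv2.resize(w,(600,375)),cv2.resize(o,(188,375))]))
E
```

```text
[ 0.57543459 -0.05588001  0.07770504] 0.24812670656912988 [-0.63159817  0.70491334 -0.50678665]
```

View pics/w5b.png

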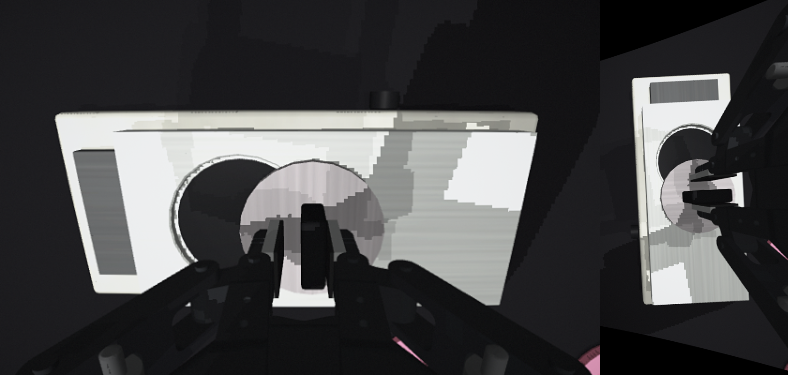

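The plate is partway over the pocket, with its grip against the rear finger, and laterally centred. About 40 mm remain.

>>> move_arm --pt "0 -0.15 0 0 0 0 -0.5" --pt "0 -0.15 0 0 0 0 -0.5" --pt "0 -0.15 0 0 0 0 -0.5" --pt "0 -0.15 0 0 0 0 -0.5" --pt "0 -0.15 0 0 0 0 -0.5" --pt "0 -0.15 0 0 0 0 -0.5" --pt "0 -0.15 0 0 0 0 -0.5" --pt "0 -0.15 0 0 0 0 -0.5" --pt "0 -0.15 0 0 0 0 -0.5" --pt "0 -0.15 0 0 0 0 -0.5" --pt "0 -0.15 0 0 0 0 -0.5" --pt "0 -0.15 0 0 0 0 -0.5" --pt "0 -0.15 0 0 0 0 -0.5" --pt "0 -0.15 0 0 0 0 -0.5"

```text
time: 13.85
tool_pos: [0.5741, -0.0767, 0.0774]
tool_rot: [-0.0, 0.026, 1.0, -0.0]
contact_force: [-0.3, 1.5, -0.7]
gripper_width: 0.248
grasp_force: 0.4
```

>>> move_arm --pt "0 -0.1 0 0 0 0 -0.5" --pt "0 -0.1 0 0 0 0 -0.5" --pt "0 -0.1 0 0 0 0 -0.5" --pt "0 -0.1 0 0 0 0 -0.5" --pt "0 -0.1 0 0 0 0 -0.5" --pt "0 -0.1 0 0 0 0 -0.5" --pt "0 -0.1 0 0 0 0 -0.5" --pt "0 -0.1 0 0 0 0 -0.5" --pt "0 -0.1 0 0 0 0 -0.5" --pt "0 -0.1 0 0 0 0 -0.5"

```text
time: 14.68
tool_pos: [0.5739, -0.0866, 0.0777]
tool_rot: [0.0, 0.026, 1.0, -0.0]
contact_force: [0.2, 1.3, 0.3]
gripper_width: 0.247
grasp_force: 0.3
```

>>> move_arm --pt "0 -0.08 0 0 0 0 -0.5" --pt "0 -0.08 0 0 0 0 -0.5" --pt "0 -0.08 0 0 0 0 -0.5" --pt "0 -0.08 0 0 0 0 -0.5" --pt "0 -0.08 0 0 0 0 -0.5"

```text
time: 15.1
tool_pos: [0.5737, -0.0906, 0.0777]
tool_rot: [0.0, 0.026, 1.0, -0.0]
contact_force: [-0.4, 1.1, -0.6]
gripper_width: 0.25
grasp_force: 0.3
```

>>> move_arm --pt "0 -0.07 0 0 0 0 -0.5" --pt "0 -0.07 0 0 0 0 -0.5" --pt "0 -0.07 0 0 0 0 -0.5"

```text
time: 15.35
tool_pos: [0.5735, -0.0926, 0.0777]
tool_rot: [-0.0, 0.026, 1.0, 0.0]
contact_force: [-0.2, 0.9, 0.7]
gripper_width: 0.251
grasp_force: 0.4
```

>>> move_arm --pt "0 -0.07 0 0 0 0 -0.5" --pt "0 -0.07 0 0 0 0 -0.5"

```text
time: 15.52
tool_pos: [0.5735, -0.0941, 0.0778]
tool_rot: [0.0, 0.026, 1.0, -0.0]
contact_force: [-0.1, 0.4, -0.1]
gripper_width: 0.249
grasp_force: 0.1
```

>>> move_arm --pt "0 -0.07 0 0 0 0 -0.5" --pt "0 -0.07 0 0 0 0 -0.5"

```text
time: 15.68
tool_pos: [0.5735, -0.0953, 0.0778]
tool_rot: [0.0, 0.026, 1.0, 0.0]
contact_force: [0.2, 2.0, 0.2]
gripper_width: 0.251
grasp_force: 0.6
```

```bash
python3 - <<'E'
from m import *
g=grab('wrist','w6'); s=manip.state(); print(s['tool_pos'],s['gripper_width'],s['contact_force'])
t=grab('top','t6'); o=ortho(t,.05,.47,.67,-.26,.14,.0005)
w=g['img']; cv2.imwrite('pics/w6b.png',np.hstack([cv2.resize(w,(600,375)),cv2.resize(o,(188,375))]))
E
```

```text
[ 0.57346694 -0.0953807   0.07777149] 0.24915102599090527 [-0.08280447  1.47208997 -0.07520165]
```

View pics/w6b.png

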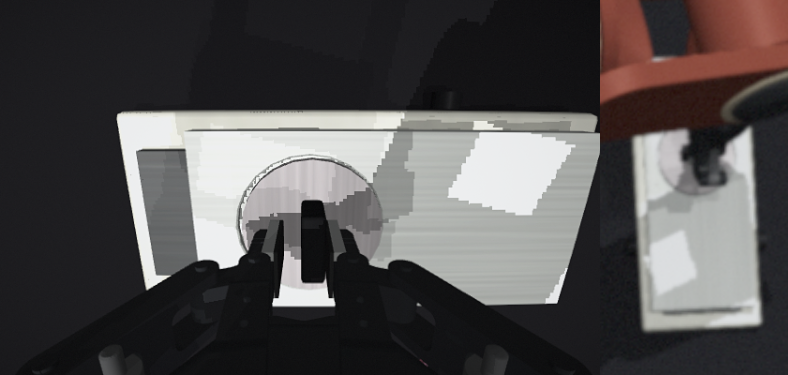

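The plate is almost concentric with the pocket, with a thin gap still showing on its left (far) side at about (245,210). I continue in small steps.

>>> move_arm --pt "0 -0.06 0 0 0 0 -0.5" --pt "0 -0.06 0 0 0 0 -0.5"

```text
time: 15.95
tool_pos: [0.5734, -0.0964, 0.0778]
tool_rot: [0.0, 0.026, 1.0, 0.0]
contact_force: [0.0, 1.2, 0.6]
gripper_width: 0.249
grasp_force: 0.7
```

>>> move_arm --pt "0 -0.06 0 0 0 0 -0.5" --pt "0 -0.06 0 0 0 0 -0.5"

```text
time: 16.12
tool_pos: [0.5733, -0.0977, 0.0778]
tool_rot: [0.0, 0.026, 1.0, 0.0]
contact_force: [-0.7, 1.8, 0.1]
gripper_width: 0.251
grasp_force: 0.7
```

```bash
cat > c.py <<'E'
from m import *
f=sys.argv[1]; g=grab('wrist',f); s=manip.state(); print(s['tool_pos'],s['contact_force'])
# grip top far end width/pos and plate far-rim pixel positions
im=g['img']; cv2.imwrite('pics/c.png',cv2.resize(im[140:340,200:460],(780,600),interpolation=cv2.INTER_CUBIC))
a=load('w5')
for n,h in(('w5',a),('w6',load('w6')),(f,g)):
    m=(h['img'].max(2)<45).astype('u1')[:, 318:352]; r=[int(m[y].sum()) for y in range(205,236,3)]; print(n,r)
    # black grip columns
    row=h['img'][235].max(1); print([int(v) for v in row[300:370:2]])
E
python3 c.py w7
```

```text
[ 0.57333833 -0.09783317  0.07776366] [-0.39908076  0.27092623  0.98050963]
w5 [0, 0, 0, 0, 17, 23, 24, 25, 26, 27, 28]
[10, 82, 101, 98, 98, 99, 99, 100, 105, 104, 105, 11, 14, 12, 14, 14, 11, 13, 14, 13, 14, 13, 13, 11, 11, 72, 72, 73, 73, 72, 102, 104, 105, 102, 102]
w6 [0, 0, 0, 20, 23, 23, 24, 24, 26, 27, 28]
[10, 84, 101, 100, 99, 99, 100, 100, 105, 103, 104, 26, 31, 31, 31, 32, 31, 30, 29, 30, 30, 29, 27, 12, 14, 73, 72, 73, 74, 73, 104, 105, 102, 101, 100]
w7 [0, 0, 0, 20, 23, 23, 25, 24, 26, 27, 28]
[11, 83, 103, 100, 98, 100, 100, 101, 104, 105, 104, 23, 30, 30, 32, 32, 32, 31, 31, 30, 27, 17, 18, 13, 12, 73, 71, 73, 71, 71, 104, 104, 102, 102, 100]
```

>>> move_arm --pt "0 -0.06 0 0 0 0 -0.5" --pt "0 -0.06 0 0 0 0 -0.5"

```text
time: 16.33
tool_pos: [0.5733, -0.0986, 0.0778]
tool_rot: [0.0, 0.026, 1.0, 0.0]
contact_force: [0.3, 4.5, 1.6]
gripper_width: 0.25
grasp_force: 2.1
```

>>> move_arm --pt "0 -0.06 0 0 0 0 -0.5" --pt "0 -0.06 0 0 0 0 -0.5"

```text
time: 16.5
tool_pos: [0.5733, -0.0989, 0.0779]
tool_rot: [0.0, 0.026, 1.0, 0.001]
contact_force: [-0.3, 7.2, 2.8]
gripper_width: 0.25
grasp_force: 4.0
```

```bash
python3 c.py w8
```

```text
[ 0.57332298 -0.09890831  0.07789459] [1.02824198 6.89760089 2.30764972]
w5 [0, 0, 0, 0, 17, 23, 24, 25, 26, 27, 28]
[10, 82, 101, 98, 98, 99, 99, 100, 105, 104, 105, 11, 14, 12, 14, 14, 11, 13, 14, 13, 14, 13, 13, 11, 11, 72, 72, 73, 73, 72, 102, 104, 105, 102, 102]
w6 [0, 0, 0, 20, 23, 23, 24, 24, 26, 27, 28]
[10, 84, 101, 100, 99, 99, 100, 100, 105, 103, 104, 26, 31, 31, 31, 32, 31, 30, 29, 30, 30, 29, 27, 12, 14, 73, 72, 73, 74, 73, 104, 105, 102, 101, 100]
w8 [0, 0, 0, 19, 23, 24, 24, 25, 25, 27, 28]
[10, 82, 101, 100, 98, 99, 99, 101, 103, 105, 105, 21, 29, 32, 31, 31, 31, 31, 31, 29, 28, 29, 13, 14, 12, 72, 70, 73, 74, 73, 104, 105, 102, 101, 101]
```

View pics/c.png

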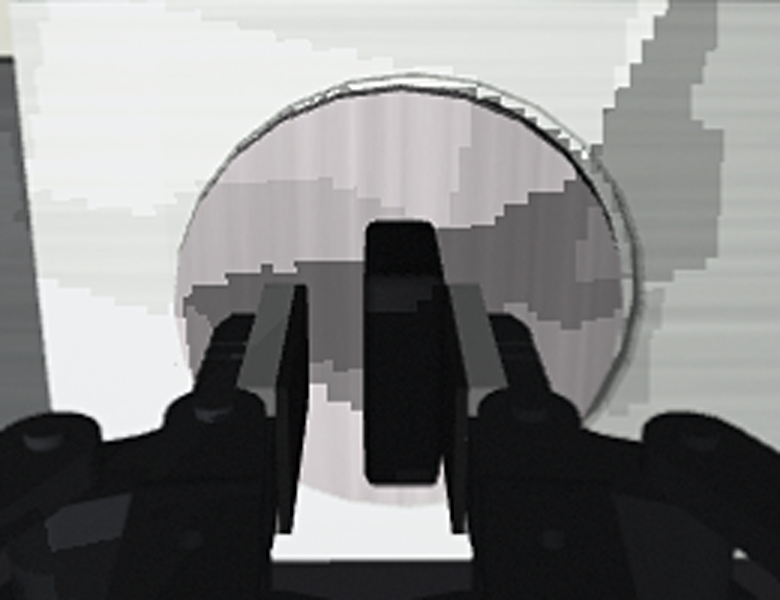

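The plate now rests against the far wall on its left, with a gap inside the pocket rim on its right at (610,200). The force rose to 7 N, so I stop pushing, back off to centre the jaws and check the height.

>>> move_arm --pt "0 0.2 0 0 0 0 -0.5" --pt "0 0.3 0 0 0 0 -0.4" --pt "0 0.1 0 0 0 0 0" --pt "0 0 0 0 0 0 0" --pt "0 0 0 0 0 0 0" --pt "0 0 0 0 0 0 0"

```text
time: 17.05
tool_pos: [0.5735, -0.0944, 0.0777]
tool_rot: [0.0, 0.026, 1.0, -0.0]
contact_force: [0.2, 0.4, 0.0]
gripper_width: 0.498
grasp_force: 0.0
```

>>> move_arm --pt "0 0 -0.5 0 0 0 0" --pt "0 0 -1 0 0 0 0" --pt "0 0 -2 0 0 0 0" --pt "0 0 -3 0 0 0 0" --pt "0 0 -3 0 0 0 0" --pt "0 0 -3 0 0 0 0" --pt "0 0 -2 0 0 0 0" --pt "0 0 0 0 0 0 0" --pt "0 0 0 0 0 0 0"

```text
time: 17.8
tool_pos: [0.5745, -0.0945, 0.2254]
tool_rot: [0.002, 0.026, 1.0, -0.001]
contact_force: [-0.8, -0.5, 0.1]
gripper_width: 0.496
grasp_force: 0.0
```

```bash
python3 - <<'E'
from m import *
g=grab('wrist','w9'); s=manip.state(); print(s['tool_pos'],s['contact_force'])
c=proj(g,np.array([.5732,-.093,.05])); print(c); u,v=c.astype(int)
y0=max(0,min(200,v-100)); x0=max(0,min(380,u-130)); print(x0,y0)
cv2.imwrite('pics/c9.png',cv2.resize(g['img'][y0:y0+200,x0:x0+260],(780,600),interpolation=cv2.INTER_CUBIC))
E
```

```text
[ 0.57344275 -0.09420489  0.22308928] [0.61502662 0.41138921 0.45404946]
[324.81054737 179.70760221]
194 79
```

View pics/c9.png

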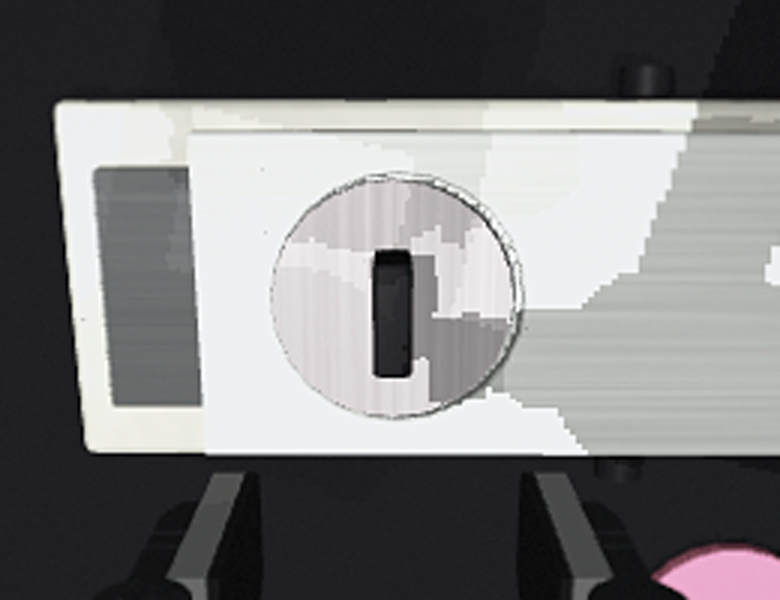

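The plate sits in the pocket against its far (left) rim at (275,297), with only the clearance gap showing on the right at (518,290). The grip top (column 392) is centred over the plate (column 393), so the tilt is under 1°. An 80 mm disc lying level inside the 84 mm rim has to be on the pocket floor, so I hand in.

```bash
python3 -c "
from plant import manip; print(manip.job_done())"
```

```text
the job is handed in; nothing more can be done
None
```

The steel plate was laid on the loading end, slid along the deck into the pocket and released; the last wrist picture shows it level inside the rim. The job is handed in, but no verdict came back.

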